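Key in the stirrer and clip its splash guard home

TASK

Start the magnetic stirrer by pressing its keys fully down one at a time: first the round key, then the long bar key, then the square key. Then fit the splash guard over the keypad and press it down until both end clips snap over it and it sits fully home on the deck, and keep pressing: finish with the fingers still holding the guard down firmly, with about 10 N or a little more. Leave the petri dish on the plate and the other things on the bench as they are.

Things in the scene. Friction and masses are not known exactly. Their poses are not given: they have to be found in the camera images.
- stirrer: low white magnetic stirrer, 200 (x) x 196 (y) x 44 mm to its flat deck, fixed to the bench. Origin: centre of its underside; -x is its front (toward the robot). Front half: a dark keypad plinth with three white keys in a row along y and a spring clip at each end. Rear half: a round white stirring plate, 100 mm across, top 8 mm above the deck
- keypad_seat (a point): centre of the keypad at deck level, 44 mm above the bench, 50 mm in front of the stirrer's origin; axes as the stirrer's. A plinth 60 (x) x 127 (y) mm rises 12 mm above it (its upper 4 mm only 56 x 123 mm, as a lead-in). The guard's origin comes to this point when fully home
- key_round_top (a point): centre of the top of the round key (24 mm across), 20 mm above the deck; the key stands on the plinth 40 mm left or right of its centre or in the middle (the order of the three keys varies)
- key_bar_top (a point): centre of the top of the long bar key (42 mm along stirrer x by 12 mm along y), 20 mm above the deck; place in the row varies
- key_square_top (a point): centre of the top of the square key (22 x 22 mm), 20 mm above the deck; place in the row varies
- key_round (a joint): travel of the round key: 0 up, 0.004 m fully down; spring, about 1.7 N to start and 3.9 N fully down; springs back when released
- key_bar (a joint): travel of the bar key, same as the round key
- key_square (a joint): travel of the square key, same as the round key
- guard: loose grey plastic splash guard, about 90 g, open side down on the bench left or right of the stirrer: a hollow cover 70 (x) x 136 (y) x 27 mm, inside 64 x 130 mm, with a grip rib on top 12 mm thick (x), 60 mm long (y), 24 mm high (51 mm in all). A bead stands out 4.5 mm on each end wall (+y, -y). Origin: centre of its lower rim, z up; fits turned either way
- rib_top (a point): centre of the top of the guard's grip rib, 51 mm above the guard's rim and origin
- clip_left (a joint): spring clip, 17 mm high, on the deck at the +y end of the keypad: 0 at rest, up to 0.005 m pushed outward, 0 again once snapped over the guard's bead. The guard meets both clips about 11 mm above its seat; pushing past takes about 11 N, which drops suddenly about 6 mm above the seat; then the rim lands on the deck
- clip_right (a joint): spring clip at the -y end, same
- petri_0: petri dish, 62 mm across, 16 mm high, lying on the stirring plate; bystander. Origin: centre of its underside
- white_box: white carton, 66 x 98 x 34 mm, loose on the bench on the other side of the stirrer from the guard; bystander. Origin: centre of its underside
- lab_timer: kitchen-type timer, 62 x 68 x 20 mm, loose on the bench behind, left of the stirrer; bystander. Origin: centre of its underside
- bottle_buffer: reagent bottle, 63 mm across, 120 mm high, loose on the bench behind, right of the stirrer; bystander. Origin: centre of its underside
- red_tape: roll of red label tape, 66 mm across, 19 mm high, loose on the bench far left; bystander. Origin: centre of its underside
There are look-alikes about, which are no part of the job. What is shaped like the guard but purple or red is not meant.

How it is judged:
By the outcome, as a careful person would: the job done as asked, in the order asked, and still so for the second after the job is handed in, while the arm keeps its last pose, push and grip.
It also fails if it takes over 67 s, if anything falls off the work surface, if the arm or the gripper's body presses on something with over 40 N, if the wrist force passes 120 N, or if a joint passes its speed limit or range.

ROBOT

A 6-joint arm with a two-finger parallel gripper is mounted at the origin on a cart in front of the work surface, level with it; the furniture and walls round the work are solid. World frame = base frame: x ahead of the robot, y to its left, z up, the work surface at z = 0. Lengths are in m, angles in rad, forces in N, time in s.
With the tool pointing down it reaches from about 0.375 to 0.9 m from the base axis. Payload 3.1 kg.
Tool frame: the origin (TCP) lies between the finger pads; the fingertips stand 8 mm ahead of it and the grasp point (between the pads) lies 11 mm behind it; z points along the fingers, y is the line along which they close (so a half turn about z gives the same grasp; the last joint's range is limited). The gripper opens to 85 mm and grips with 20 to 120 N. Pads are 22 mm wide; open, the fingers measure 114 mm over their backs; the gripper's body (76 mm by 85 mm) begins 54 mm behind the grasp point. The pads swing forward as they close: fully open they stand 13 mm farther back than shut.
Start: joints at [-1.488, 0.527, 1.433, -0, 1.181, -0.178], TCP at [0.162, -0.604, 0.239] pointing down, gripper open.
Joint ranges: [-3.08, 3.08], [-0.75, 2.2], [0.22, 2.44], [-1.43, 4.57], [0, 2.65], [-2.85, 2.85]. Speed limits (rad/s): [2.79, 2.79, 3.14, 3.14, 3.14, 3.14].

INTERFACE

Orientations are given as a unit quaternion [x, y, z, w].
In Python, from station import readout, cams, sign_off gives the robot as it stands.
- The arm moves only by the tool send_rows, never from a script. Its argument "commands" is text: rows parted by semicolons, each of 5 numbers parted by spaces: the finger opening in mm, from 0 to 85.4, then the shift along the tool's x, y, z each as a share of 0.02 m, from -1 to 1, then the turn about the tool's z as a share of 4 degrees, from -1 to 1. In form: grip dx dy dz spin; .... A call has 1 to 20 rows; each row shifts and turns the commanded pose from where the row before left it, along the tool's axes as they then stand; what a row does not reach is not made up. A row lasts 1/12 s, in which the tool goes at most 41.7 mm and 7.16 degrees, less where a joint would pass 70% of its speed; a pose out of reach is approached as far as the arm can. A call with a number of a shift or a turn outside -1 to 1 is refused whole. A call with a gripper value outside its range is refused whole. The fingers move at their own pace and stop on an object; "grip_force" is the grip in N (left out, the last holds). Time passes only in rows, so rows that do not move let the fingers close. It gives the time, the measured TCP pose, the force, the opening and the grip force at its end, in the units of the state.
- readout.sense(): the state, without advancing time (a new reading comes with each control period).
- cams.snapshot(name): name is "scene" or "side" or "wrist"; returns a dict with "pixels" (384x512x3 uint8, red, green, blue), "intrinsics" (3x3 intrinsics, pixels), "eye" and "rotation" of the camera in the world. Camera axes: x right, y down, z forward; pixel columns grow to the right and rows downward; lengths in m; the calibration is good to about 2 mm. A picture is of the moment at which its call begins. There is no depth.
- sign_off(): hands the job in; it is judged then, once.
The state is a dict: "t": time; "q": joint angles; "qd": joint speeds; "tau": joint torques, N m; "tcp_pos": TCP position; "tool_rot": TCP orientation; "force": force on the tool from outside, world axes, zero at the start; "ft_torque": the same for the moment, N m; "finger_gap": opening from 0.0 (shut) to 1.0 (fully open); "gripper_force": force on a finger pad.
Only numpy, scipy, OpenCV 4.12 (cv2) and the standard library are available. Lean on these libraries where they do the work, as an engineer would, in place of code of your own. Each camera call takes 0.05 s, during which the arm holds its last target. There are 200 camera calls.

## Working session

There is one attempt and no reset: what is moved stays moved. The work goes in short steps, Python scripts to look and compute and a tool call to move; the robot and the scene stay as the last step left them, time stands still between calls to the robot, and variables do not carry over. Pictures are saved under pics/ and viewed, at most 10 in all, crops included, and the job is handed in when it is done.

Besides the shell and the picture viewer there is one more tool, called after "Request:" as name(argument=value, ...) on one line, values as JSON. send_rows: Moves the arm, as the interface text tells. Its arguments: {"type":"object","properties":{"commands":{"type":"string"},"grip_force":{"type":"number"}},"required":["commands"]}

```bash
mkdir -p pics; cat > h.py <<'E'
import numpy as np, cv2
from station import readout, cams, sign_off
def snap(n,fn=None):
    s=cams.snapshot(n)
    if fn: cv2.imwrite('pics/'+fn,s['pixels'][:,:,::-1])
    return s
def ray(s,u,v,z):
    d=np.array(s['rotation'])@np.linalg.inv(s['intrinsics'])@np.array([u,v,1.])
    e=np.array(s['eye']); return e+d*(z-e[2])/d[2]
def proj(s,p):
    c=np.array(s['intrinsics'])@(np.array(s['rotation']).T@(np.array(p)-s['eye'])); return c[:2]/c[2]
E
python3 - <<'E'
from h import *
import pickle
a=snap('scene','scene0.png');b=snap('side','side0.png')
pickle.dump((a,b),open('s.pkl','wb'))
for s in(a,b): print(s['eye'],np.round(s['rotation'],3).tolist(),s['intrinsics'][0])
print(readout.sense())
E
```

```text
[-0.04448684  0.60344169  0.99038328] [-0.344, 0.87, -0.33, 0.127] [358.59072252   0.         257.0361764 ]
[ 0.03522264 -1.22690653  0.76923045] [0.841, -0.171, 0.088, -0.505] [419.19018382   0.         251.68194773]
{'t': 0.1, 'q': array([-1.48752917e+00,  5.28398740e-01,  1.43376995e+00,  2.81308659e-05,
        1.18141945e+00, -1.78532926e-01]), 'qd': array([ 4.50569625e-04, -1.15811827e-03, -1.84009849e-03,  3.63958207e-04,
       -8.03063844e-04, -1.99221968e-05]), 'tau': array([-4.20245897e-05, -4.43306923e+01, -1.78587520e+01, -2.87513603e-04,
        3.87135398e-03, -8.33446848e-06]), 'tcp_pos': array([ 0.16172503, -0.60306124,  0.23841712]), 'tool_rot': array([ 9.91445021e-01,  1.30521165e-01,  6.04999661e-05, -9.95993449e-04]), 'force': array([-0.32795805, -0.84762798, -0.73034012]), 'ft_torque': array([-0.0290593 , -0.02871233,  0.00221832]), 'gripper_force': 0.0, 'finger_gap': 0.9956661475054608}
```

View pics/scene0.png

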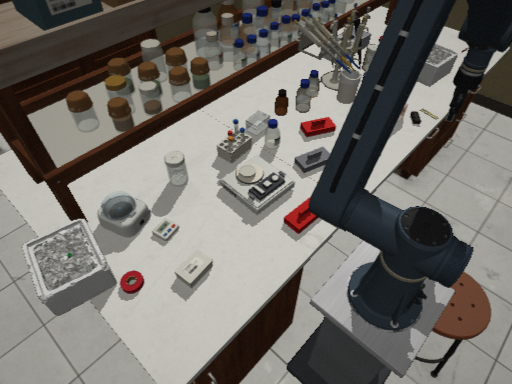

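View pics/side0.png

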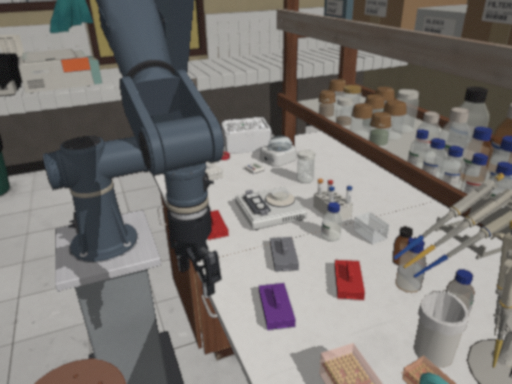

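The scene view shows the grey guard at (312,159), the stirrer at (257,185) and the petri dish at (249,174). Possible mix-ups are the red guards at scene (318,126) and (302,213), and the purple one at side (277,305). In the side view, the grey guard is at (284,253) and the stirrer keypad at (257,203). I'm choosing the grey one. Next I'll check it in a close crop.

```bash
cat >> h.py <<'E'
from scipy.spatial.transform import Rotation as R
_s=snap
def snap(n,fn=None):
    s=_s(n,fn); return fix(s)
def fix(s):
    s=dict(s); r=np.array(s['rotation'])
    if r.size==4: s['rotation']=R.from_quat(r).as_matrix()
    return s
E
python3 - <<'E'
from h import *
import pickle
a,b=map(fix,pickle.load(open('s.pkl','rb')))
ia=cv2.resize(a['pixels'][135:225,210:340],None,fx=4.5,fy=4.5,interpolation=cv2.INTER_CUBIC)
ib=cv2.resize(b['pixels'][180:280,215:315],None,fx=4,fy=4,interpolation=cv2.INTER_CUBIC)
w=max(ia.shape[0],ib.shape[0])
c=np.zeros((w,ia.shape[1]+ib.shape[1],3),np.uint8);c[:ia.shape[0],:ia.shape[1]]=ia;c[:ib.shape[0],ia.shape[1]:]=ib
c=cv2.resize(c,(800,int(w*800/c.shape[1])));cv2.imwrite('pics/crop1.png',c[:,:,::-1]);print(c.shape,800/(ia.shape[1]+ib.shape[1]))
print('guard',ray(a,312,159,.027),ray(b,284,253,.027))
print('keypad',ray(a,268,184,.06),ray(b,257,203,.06))
E
```

```text
(328, 800, 3) 0.8121827411167513
guard [ 0.49013612 -0.2932494   0.027     ] [ 0.48460277 -0.32814563  0.027     ]
keypad [ 0.50703757 -0.05341028  0.06      ] [ 0.50560544 -0.07494924  0.06      ]
```

View pics/crop1.png

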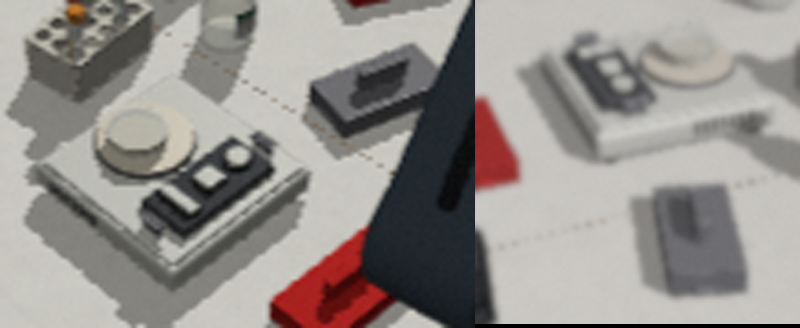

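The crop confirms the grey guard, whose long side lies roughly along y. From left (+y) to right, the keys are bar, square and round. I'll turn the tool so that tool x points along world +y, moving toward the area as it turns.

Request:
send_rows(commands="85 1 0 -0.2 -1;85 1 0 -0.2 -1;85 1 0 -0.2 -1;85 1 0 -0.2 -1;85 1 0 -0.2 -1;85 1 0 -0.2 -1;85 1 0 -0.2 -1;85 1 0 -0.2 -1;85 1 0 -0.2 -1;85 1 0 -0.2 -1;85 1 0 -0.2 -1;85 1 0 -0.2 -1;85 1 0 -0.2 -1;85 1 0 -0.2 -1;85 1 0 -0.2 -1;85 1 0 -0.2 -1;85 1 0 -0.2 -1;85 1 0 -0.2 -1;85 1 0 -0.2 -0.75")

```text
t: 1.68
tcp_pos: [0.3839, -0.3282, 0.3151]
tool_rot: [0.706, 0.708, 0.0, -0.0]
force: [0.5, 0.2, -0.5]
finger_gap: 0.991
gripper_force: 0.0
```

Request:
send_rows(commands="85 1 0.5 0 0;85 1 0.5 0 0;85 1 0.5 0 0;85 1 0.5 0 0;85 1 0.5 0 0;85 1 0.5 0 0;85 1 0 0 0;85 0 0 0 0;85 0 0 0 0")

```text
t: 2.43
tcp_pos: [0.4436, -0.1886, 0.3151]
tool_rot: [0.706, 0.708, -0.0, -0.0]
force: [-0.7, -0.1, 0.5]
finger_gap: 0.993
gripper_force: 0.0
```

```bash
python3 - <<'E'
from h import *
import pickle
a=snap('wrist','w1.png');pickle.dump(a,open('w1.pkl','wb'))
s=readout.sense();print(a['eye'],s['t'],s['tcp_pos'],R.from_quat(s['tool_rot']).as_matrix()[:,0],s['q'],s['force'])
E
```

```text
[ 0.44429082 -0.11772824  0.44916838] 2.4833 [ 0.44376516 -0.18956279  0.31517483] [-8.42629711e-04  9.99999534e-01 -4.70083118e-04] [-6.35470497e-01  2.41525362e-01  1.67854914e+00 -5.86654483e-04
  1.22147321e+00 -6.36112282e-01] [ 0.75290145  0.70594304 -0.60227273]
```

View pics/w1.png

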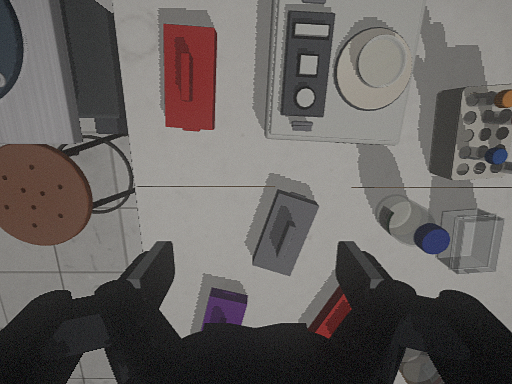

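The wrist view has up = +y and right = +x. The bar key is at (311,30), the square at (309,64), the round at (305,97), and the guard rib at about (285,233). I'll measure these with masks.

```bash
python3 - <<'E'
from h import *
import pickle
a=fix(pickle.load(open('w1.pkl','rb')));im=a['pixels'];g=cv2.cvtColor(im,cv2.COLOR_RGB2GRAY)
sat=im.max(2).astype(int)-im.min(2)
print('grey vals',g[215,275],g[240,264],g[64,295],g[97,305],g[64,309],g[233,285],g[200,297])
# keys
sub=np.zeros_like(g);sub[12:115,286:334]=(g[12:115,286:334]>140)*255
for c in cv2.findContours(sub,0,2)[0]:
    if cv2.contourArea(c)>60:
        r=cv2.minAreaRect(c);m=cv2.moments(c);u,v=m['m10']/m['m00'],m['m01']/m['m00'];print('key',u,v,r[1],r[2],ray(a,u,v,.064).round(4))
def rect(x0,x1,y0,y1,lo,hi,z):
    s=np.zeros_like(g);s[y0:y1,x0:x1]=((g[y0:y1,x0:x1]>lo)&(g[y0:y1,x0:x1]<hi)&(sat[y0:y1,x0:x1]<25))*255
    s=cv2.morphologyEx(s,cv2.MORPH_OPEN,np.ones((3,3)))
    c=max(cv2.findContours(s,0,2)[0],key=cv2.contourArea);r=cv2.minAreaRect(c);b=cv2.boxPoints(r)
    p=np.array([ray(a,*q,z) for q in b])
    print(r,p[:,:2].round(4).tolist(),p.mean(0).round(4),[np.linalg.norm(p[i]-p[i-1]).round(4) for i in range(4)])
rect(245,330,180,280,60,125,.027)
rect(275,340,0,125,20,100,.054)
E
```

```text
grey vals 97 92 75 150 151 51 97
key 304.9047619047619 97.25396825396825 (15.55634880065918, 16.970561981201172) 45.0 [ 0.51   -0.0919  0.064 ]
key 308.1190951430472 64.27677977378576 (15.722783088684082, 17.793590545654297) 4.39870548248291 [ 0.512  -0.0521  0.064 ]
key 329.86873920552677 91.10362694300518 (77.0, 9.0) 90.0 [ 0.5423 -0.0842  0.064 ]
key 311.5017985611511 29.047961630695443 (10.0, 31.0) 90.0 [ 0.514  -0.0122  0.064 ]
((284.728515625, 234.70135498046875), (42.055816650390625, 79.418701171875), 21.161258697509766) [[0.4375, -0.3598], [0.4832, -0.2282], [0.547, -0.2533], [0.5059, -0.3893]] [ 0.4934 -0.3077  0.027 ] [np.float64(0.0746), np.float64(0.1393), np.float64(0.0686), np.float64(0.142)]
((306.8911437988281, 63.41470718383789), (47.398441314697266, 106.22466278076172), 4.398705005645752) [[0.4775, -0.1137], [0.4843, 0.0131], [0.5436, 0.0092], [0.5428, -0.1184]] [ 0.512  -0.0525  0.054 ] [np.float64(0.0656), np.float64(0.127), np.float64(0.0595), np.float64(0.1276)]
```

The keypad centre is at (0.512, -0.052) with yaw about -2.9°. The 40 mm key pitch and 60 x 127 mm plinth both check out. I'll close the fingers and go over the round key.

Request:
send_rows(commands="0 0.5 0.33 0.6 0;0 0.5 0.33 0.6 0;0 0.5 0.33 0.6 0;0 0.5 0.33 0.6 0;0 0.5 0.33 0.6 0;0 0.5 0.33 0.6 0;0 0.5 0.33 0.6 0;0 0.5 0.33 0.6 0;0 0.5 0.33 0.6 0;0 0.37 0.33 0.6 0;0 0 0 1 0;0 0 0 1 0;0 0 0 1 0;0 0 0 1 0;0 0 0 1 0;0 0 0 0 0;0 0 0 0 0", grip_force=30)

```text
t: 3.9
tcp_pos: [0.5094, -0.0926, 0.0943]
tool_rot: [0.707, 0.707, -0.001, -0.001]
force: [-0.8, -0.2, 0.1]
finger_gap: -0.003
gripper_force: 0.0
```

```bash
python3 - <<'E'
from h import *
a=snap('wrist','w2.png')
s=readout.sense();print(s['tcp_pos'],s['force'],s['finger_gap']);t=s['tcp_pos']
print('tip px',proj(a,t+[0,0,-.008]),'key',proj(a,[.510,-.0919,.064]))
E
```

```text
[ 0.51022014 -0.09280424  0.09534091] [0.52629133 0.08121455 0.75036806] 0.001537766293964865
tip px [254.98421683 248.58809942] key [254.70890724 230.7644973 ]
```

View pics/w2.png

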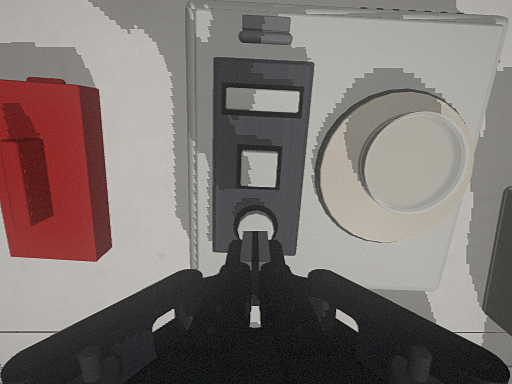

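The fingertips are centred over the round key: key columns 237–273, tips at 255. Pressing now.

Request:
send_rows(commands="0 0.05 0 0.5 0;0 0 0 0.4 0;0 0 0 0.2 0;0 0 0 0.1 0;0 0 0 0.1 0;0 0 0 0 0;0 0 0 0 0")

```text
t: 4.53
tcp_pos: [0.5097, -0.091, 0.0696]
tool_rot: [0.707, 0.707, -0.0, -0.0]
force: [-1.7, -0.8, 2.8]
finger_gap: -0.002
gripper_force: 1.5
```

Request:
send_rows(commands="0 0 0 0.1 0;0 0 0 0.05 0;0 0 0 0.05 0;0 0 0 0 0;0 0 0 0 0")

```text
t: 4.95
tcp_pos: [0.5098, -0.091, 0.0678]
tool_rot: [0.707, 0.707, 0.0, 0.001]
force: [-5.0, 1.7, 21.3]
finger_gap: -0.001
gripper_force: 10.8
```

The round key is fully down. Next, the bar key.

Request:
send_rows(commands="0 0 0 -0.5 0;0 0 0 -0.5 0;0 0 0 -0.3 0;0 1 0.05 0 0;0 1 0.05 0 0;0 1 0.05 0 0;0 0.95 0.05 0 0;0 0 0 0 0;0 0 0 0.5 0;0 0 0 0.4 0;0 0 0 0.2 0;0 0 0 0.1 0;0 0 0 0.05 0;0 0 0 0.03 0;0 0 0 0 0;0 0 0 0 0")

```text
t: 6.28
tcp_pos: [0.5141, -0.0127, 0.0677]
tool_rot: [0.708, 0.707, 0.0, 0.0]
force: [-3.6, 2.7, 22.7]
finger_gap: -0.002
gripper_force: 11.1
```

Now the square key at (0.512, -0.052).

Request:
send_rows(commands="0 0 0 -0.5 0;0 0 0 -0.5 0;0 0 0 -0.3 0;0 -1 -0.05 0 0;0 -0.97 -0.05 0 0;0 0 0 0 0;0 0 0 0 0;0 0 0 0.5 0;0 0 0 0.4 0;0 0 0 0.2 0;0 0 0 0.1 0;0 0 0 0.05 0;0 0 0 0.03 0;0 0 0 0 0;0 0 0 0 0")

```text
t: 7.53
tcp_pos: [0.5114, -0.0508, 0.0678]
tool_rot: [0.707, 0.708, -0.0, -0.0]
force: [-3.5, 0.1, 20.9]
finger_gap: 0.003
gripper_force: 10.2
```

All three keys have been pressed. I'll lift and move over the guard.

Request:
send_rows(commands="0 0 0 -1 0;0 0 0 -1 0;30 0 0 -1 0;50 0 0 -1 0;50 -1 -0.08 -1 0;50 -1 -0.08 -1 0;50 -1 -0.08 -1 0;50 -1 -0.08 0 0;50 -1 -0.08 0 0;50 -1 -0.08 0 0;50 -1 -0.08 0 0;50 -1 -0.08 0 0;50 -1 -0.08 0 0;50 -1 -0.08 0 0;50 -1 -0.08 0 0;50 -1 0 0 0;50 -0.85 0 0 0;50 0 0 0 0")

```text
t: 9.03
tcp_pos: [0.4947, -0.3115, 0.2054]
tool_rot: [0.708, 0.706, -0.0, 0.001]
force: [0.3, 0.3, 0.1]
finger_gap: 0.585
gripper_force: 0.0
```

Request:
send_rows(commands="50 0 0 0 1;50 0 0 0 1;50 0 0 0 1;50 0 0 0 1;50 0 0 0 0.5;50 0 0 0 0;50 0 0 0 0")

```text
t: 9.62
tcp_pos: [0.4942, -0.3073, 0.2057]
tool_rot: [0.808, 0.589, 0.0, -0.001]
force: [0.3, -0.6, -0.6]
finger_gap: 0.586
gripper_force: 0.0
```

```bash
python3 - <<'E'
from h import *
import pickle
a=snap('wrist','w3.png');pickle.dump(a,open('w3.pkl','wb'))
s=readout.sense();print(s['t'],s['tcp_pos'],R.from_quat(s['tool_rot']).as_matrix()[:,0],s['force'],s['finger_gap']);t=s['tcp_pos']
E
```

```text
9.6667 [ 0.49420824 -0.30754894  0.20579419] [3.07438592e-01 9.51567722e-01 6.18925927e-04] [-1.04375732  0.34460644 -0.01468174] 0.5837621643768258
```

View pics/w3.png

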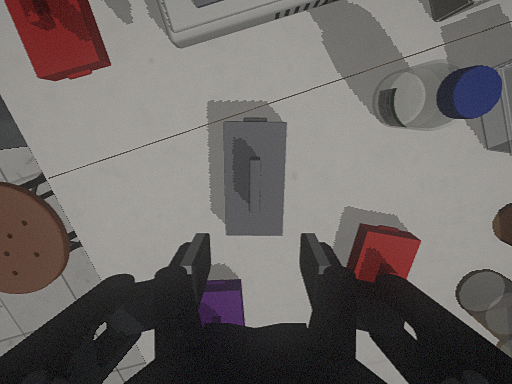

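The guard is nearly upright in the view: top face (223–287, 122–236), rib at (255, 158–213). I'll refine its position and yaw.

```bash
python3 - <<'E'
from h import *
import pickle
a=fix(pickle.load(open('w3.pkl','rb')));im=a['pixels'];g=cv2.cvtColor(im,cv2.COLOR_RGB2GRAY)
print(g[185,215:300:3],g[160:220:4,255])
Rt=a['rotation']
# edges per row: left/right of top face
L=[];Rr=[]
for v in range(135,230,5):
    row=g[v].astype(int)
    d=np.abs(np.diff(row)); 
    l=218+d[218:232].argmax()+1; r=280+d[280:295].argmax()+1
    L.append(ray(a,l,v,.027)[:2]);Rr.append(ray(a,r,v,.027)[:2])
for e in(L,Rr):
    f=cv2.fitLine(np.array(e,np.float32),cv2.DIST_HUBER,0,.01,.01).ravel();print(f,np.degrees(np.arctan2(f[0],f[1])))
m=(np.median(L,0)+np.median(Rr,0))/2
print('width',np.linalg.norm(np.median(L,0)-np.median(Rr,0)))
for u in(240,272):
    col=g[:,u].astype(int);d=np.abs(np.diff(col));t=112+d[112:132].argmax()+1;b=226+d[226:246].argmax()+1
    P,Q=ray(a,u,t,.027),ray(a,u,b,.027);print(t,b,P,Q,np.linalg.norm(P-Q),(P+Q)/2)
# rib top mask
print('rib ends',ray(a,255.5,158,.051),ray(a,255,213,.051))
E
```

```text
[114 115 110 109  85  89  73  71  74  74  66  67  92  86  89  93  86  88
  91  88  92  91  92 122 160 155 159 158 156] [78 87 90 88 91 92 91 93 89 90 91 93 93 86 92]
[ 0.31237376  0.9499593   0.4629413  -0.28870136] 18.202343
[ 0.31418714  0.9493611   0.5275245  -0.31756732] 18.311749
width 0.0709341189835394
113 236 [ 0.50232928 -0.23013068  0.027     ] [ 0.45565806 -0.3676548   0.027     ] 0.14522769584541834 [ 0.47899367 -0.29889274  0.027     ]
122 236 [ 0.53271653 -0.24987908  0.027     ] [ 0.49322881 -0.37976106  0.027     ] 0.13575200558098724 [ 0.51297267 -0.31482007  0.027     ]
rib ends [ 0.504376   -0.27870819  0.051     ] [ 0.48510563 -0.33671304  0.051     ]
```

The guard yaw is 18.2° and the tool is at 17.9°. The rib centre is within 1 mm of the TCP axis, and the rib length measures 61 mm, as expected. I'll descend and grip.

Request:
send_rows(commands="50 0 0 1 0;50 0 0 1 0;50 0 0 1 0;50 0 0 1 0;50 0 0 1 0;50 0 0 1 0;50 0 0 1 0;50 0 0 0.7 0;50 0 0 0.5 0;50 0 0 0.2 0;50 0 0 0 0;50 0 0 0 0", grip_force=70)

```text
t: 10.67
tcp_pos: [0.4946, -0.3087, 0.0385]
tool_rot: [0.809, 0.588, 0.0, 0.0]
force: [0.3, -0.4, 0.7]
finger_gap: 0.587
gripper_force: 0.0
```

Request:
send_rows(commands="0 0 0 0 0;0 0 0 0 0;0 0 0 0 0;0 0 0 0 0;0 0 0 0 0;0 0 0 0 0;0 0 0 0 0;0 0 0 0 0")

```text
t: 11.33
tcp_pos: [0.4947, -0.3089, 0.0392]
tool_rot: [0.809, 0.588, 0.0, 0.001]
force: [-0.9, 0.5, 6.4]
finger_gap: 0.117
gripper_force: 71.3
```

The rib is gripped. I'll lift, and turn to the stirrer's yaw.

Request:
send_rows(commands="0 0 0 -0.5 0;0 0 0 -1 0;0 0 0 -1 0;0 0 0 -1 0;0 0 0 -1 0;0 0 0 -1 -1;0 0 0 0 -1;0 0 0 0 -1;0 0 0 0 -0.85;0 0 0 0 0;0 0 0 0 0")

```text
t: 12.25
tcp_pos: [0.494, -0.3083, 0.1483]
tool_rot: [0.723, 0.69, -0.0, -0.0]
force: [0.1, -0.1, -0.8]
finger_gap: 0.121
gripper_force: 70.4
```

```bash
python3 - <<'E'
from h import *
s=readout.sense();t=s['tcp_pos'];M=R.from_quat(s['tool_rot']).as_matrix();print(t,s['force'],s['finger_gap'],np.degrees(np.arctan2(M[0,0],M[1,0])))
a=snap('wrist','w4.png')
im=a['pixels'];g=cv2.cvtColor(im,cv2.COLOR_RGB2GRAY)
k=[.512,-.0522]
c=np.array(k)-M[:2,0]*.0012
print('move tool xy units of 20mm',(M[:2,:2].T@(c-t[:2])/.02))
E
```

```text
[ 0.49400802 -0.30827419  0.14828566] [ 0.14116935 -0.061772   -0.77560903] 0.12124267548661675 2.686501426535937
move tool xy units of 20mm [12.77180249  0.29848684]
```

View pics/w4.png

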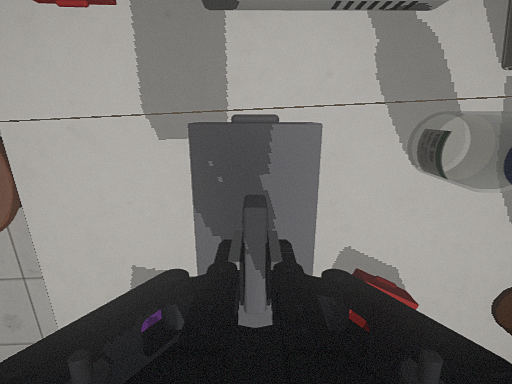

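The guard is held square: its far edge is at row 123, spanning columns 190–322. I'll move over the keypad.

Request:
send_rows(commands="0 1 0 0 0;0 1 0 0 0;0 1 0 0 0;0 1 0 0 0;0 1 0 0 0;0 1 0 0 0;0 1 0 0 0;0 1 0 0 0;0 1 0 0 0;0 1 0.1 0 0;0 1 0.1 0 0;0 1 0.1 0 0;0 0.75 0 0 0;0 0 0 0 0;0 0 0 0.8 0;0 0 0 0.6 0;0 0 0 0 0;0 0 0 0 0")

```text
t: 13.8
tcp_pos: [0.5114, -0.0544, 0.1197]
tool_rot: [0.723, 0.691, -0.0, -0.001]
force: [0.9, -0.2, -0.7]
finger_gap: 0.123
gripper_force: 70.4
```

```bash
python3 - <<'E'
from h import *
import pickle
s=readout.sense();t=s['tcp_pos'];M=R.from_quat(s['tool_rot']).as_matrix();print(s['t'],t,s['force'],np.degrees(np.arctan2(M[0,0],M[1,0])))
a=snap('wrist','w5.png');pickle.dump(a,open('w5.pkl','wb'))
b=snap('scene');c=snap('side')
print('edge centre along toolx', (ray(a,255.5,123,t[2]-.012)-t)@M)
z0=t[2]-.039
for u in(190,322):print((ray(a,u,123,z0+.027)-t)@M)
ia=a['pixels'][:300]
ib=cv2.resize(c['pixels'][170:240,210:310],None,fx=2.88,fy=2.88,interpolation=cv2.INTER_CUBIC)
o=np.zeros((300,512+288,3),np.uint8);o[:,:512]=ia;o[:ib.shape[0],512:]=ib[:,:288];cv2.imwrite('pics/c5.png',o[:,:,::-1])
E
```

```text
13.8 [ 0.51139798 -0.05444394  0.11968534] [ 0.90214878 -0.17417495 -0.744975  ] 2.654587378412616
edge centre along toolx [0.06823441 0.00102132 0.01201894]
[ 0.06823556 -0.03260629  0.0120716 ]
[0.06823324 0.0351334  0.01196552]
```

View pics/c5.png

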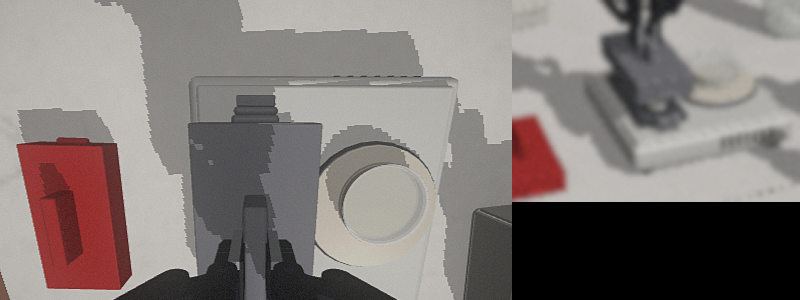

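The clip centre (255) lines up with the guard centre (256), and the stirrer's far edge is level in the image, so yaw is right. I'll check the fit along y using the stirrer's far edge, then lower.

```bash
python3 - <<'E'
from h import *
import pickle
a=fix(pickle.load(open('w5.pkl','rb')));g=cv2.cvtColor(a['pixels'],cv2.COLOR_RGB2GRAY)
print(g[70:95,300],g[90:125,255])
t=np.array([.5114,-.0544,.1197])
for u,v,z in((300,77,.044),(300,84,.044),(200,77,.044),(255,95,.061),(255,108,.061),(255,121,.061)): print(v,ray(a,u,v,z)-t)
E
```

```text
[135 139 136 135 138 142 115 113 126 128 143 158 162 175 189 113 136 159
 178 181 182 176 179 178 182] [135 132 133 134 142  75  89  87  86  86  85  86  86  83  86  71  59  82
  85  88  87  81  77  70  63  78  83  84  87  90  82  78  62  78  83]
77 [ 0.03692852  0.09676629 -0.0757    ]
84 [ 0.03692341  0.09216532 -0.0757    ]
77 [-0.03354011  0.10005525 -0.0757    ]
95 [ 0.00463703  0.08505268 -0.0587    ]
108 [ 0.00426018  0.07689891 -0.0587    ]
121 [ 0.00387386  0.06854016 -0.0587    ]
```

The keypad centre is within 1 mm of the guard centre, so a small correction and then lower.

Request:
send_rows(commands="0 0.03 0.03 0 0;0 0 0 0.5 0;0 0 0 0.5 0;0 0 0 0.2 0;0 0 0 0.1 0;0 0 0 0.05 0;0 0 0 0 0;0 0 0 0 0")

```text
t: 14.62
tcp_pos: [0.5119, -0.0531, 0.0936]
tool_rot: [0.723, 0.691, -0.0, -0.0]
force: [-1.3, 2.5, 8.3]
finger_gap: 0.126
gripper_force: 71.8
```

The clips have been met at the expected height (11 mm above the seat), with small side forces. I'll press on.

Request:
send_rows(commands="0 0 0 0.1 0;0 0 0 0.1 0;0 0 0 0.1 0;0 0 0 0 0")

```text
t: 14.95
tcp_pos: [0.5131, -0.0527, 0.0873]
tool_rot: [0.723, 0.691, 0.001, 0.0]
force: [1.8, 3.5, -2.0]
finger_gap: 0.123
gripper_force: 70.4
```

Request:
send_rows(commands="0 0 0 0.1 0;0 0 0 0.1 0;0 0 0 0.05 0;0 0 0 0 0;0 0 0 0 0")

```text
t: 15.37
tcp_pos: [0.5117, -0.0529, 0.0831]
tool_rot: [0.723, 0.691, -0.0, -0.001]
force: [-2.2, 4.3, 12.8]
finger_gap: 0.118
gripper_force: 72.5
```

The guard snapped through and landed at the expected 0.083. I'll add a little push and check.

Request:
send_rows(commands="0 0 0 0.03 0;0 0 0 0 0;0 0 0 0 0;0 0 0 0 0;0 0 0 0 0;0 0 0 0 0")

```text
t: 15.87
tcp_pos: [0.5117, -0.0529, 0.0831]
tool_rot: [0.723, 0.691, -0.0, -0.001]
force: [-3.1, 4.3, 17.9]
finger_gap: 0.124
gripper_force: 73.2
```

```bash
python3 - <<'E'
from h import *
for i in range(3):
    a=snap('wrist'); s=readout.sense();print(s['t'],s['tcp_pos'],s['force'],s['ft_torque'])
c=snap('side');b=snap('scene')
o=np.zeros((384,800,3),np.uint8);o[:,:450]=a['pixels'][:,31:481]
f=lambda i:cv2.resize(i,(350,190),interpolation=cv2.INTER_CUBIC)
o[:190,450:]=f(c['pixels'][175:235,215:325]);o[192:382,450:]=f(b['pixels'][150:215,205:325]);cv2.imwrite('pics/c6.png',o[:,:,::-1])
E
```

```text
15.9167 [ 0.51168837 -0.05285825  0.08306754] [-4.06922281  3.50420865 17.55236077] [1.13136803 0.44559241 0.02586535]
15.9667 [ 0.51173595 -0.05288232  0.08308657] [-3.69435963  3.8461645  17.92629052] [1.15271907 0.44353716 0.042629  ]
16.0167 [ 0.51170602 -0.05285975  0.08308102] [-3.57001981  4.63537699 18.22467931] [ 1.1040991   0.42999807 -0.00757002]
```

View pics/c6.png

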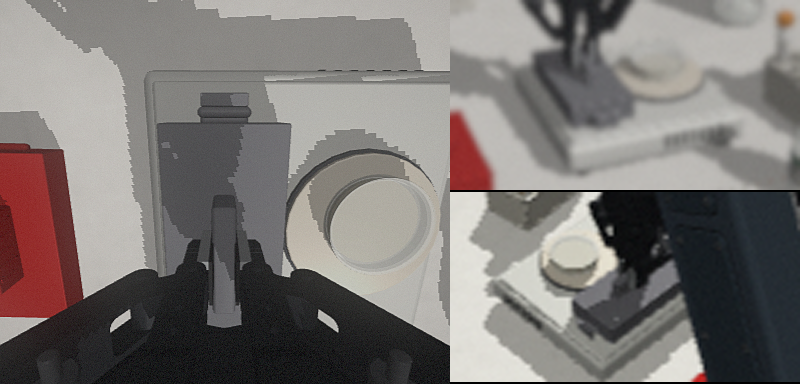

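The guard sits flat, with the left clip over its bead at about (224,115), and the hand is upright. The petri dish and other items haven't moved. I'll ease the small side load and add a bit of push.

Request:
send_rows(commands="0 0.015 -0.015 0.02 0;0 0 0 0 0;0 0 0 0 0;0 0 0 0 0;0 0 0 0 0;0 0 0 0 0;0 0 0 0 0;0 0 0 0 0")

```text
t: 16.78
tcp_pos: [0.5117, -0.0528, 0.0831]
tool_rot: [0.723, 0.691, 0.0, -0.0]
force: [-3.9, 4.0, 20.9]
finger_gap: 0.121
gripper_force: 73.5
```

```bash
python3 - <<'E'
from h import *
s=readout.sense();print(s['t'],s['tcp_pos'],s['tool_rot'],s['force'],s['ft_torque'])
if 10<s['force'][2]<30: print(sign_off())
E
```

```text
16.7833 [ 0.5116977  -0.05284232  0.08306205] [ 7.23049203e-01  6.90796491e-01  3.60771551e-05 -2.37952190e-04] [-3.90259968  4.01222278 20.89554798] [0.99287466 0.48656103 0.02107332]
the job is handed in; nothing more can be done
None
```

The job is handed in at 16.8 s: I pressed the round, bar and square keys fully down in that order, then fitted the grey guard until it snapped past the clips and reached its seat height; the fingers are still holding it down with about 21 N (only the left clip was visible to check).

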